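# Lock the flap adjuster on a heater box

## Task

Lock the flap adjuster on the car heater's flap box without losing its setting: set the holding key down fully over the flat tang of the brass barrel, with its handle on the ledge beside the steel stop post, so that the barrel cannot turn. Then turn the knurled lock ring clockwise (seen from above) until it is firmly tight, but do not overtighten it. Leave the key sitting on the barrel, let go, and leave the other things on the bench where they are.

Things in the scene. Friction and masses are not known exactly. Their poses are not given: they have to be found in the camera images.
- holding_key: loose dark steel key, about 0.25 kg, flat, 14 mm thick all over, lying the way up it is used. Head 46 x 30 mm (x, y) with a 29.5 x 14.5 mm slot right through (long side along x); a bar handle 14 mm wide runs from the head towards -x, ending 126 mm from the slot's centre. Origin: slot's centre at the underside, z up. Centre of mass about 35 mm down the handle
- heater_box: car heater's flap box, black plastic, fixed, x -130 to 70, y -65 to 65 mm, 50 mm high; duct stub at +x to 105. Origin: at bench level on the adjuster's upright axis. On it a 76 mm boss up to height 56, the lock ring 57 to 79, the brass barrel's shoulder 81, its tang to 95 mm. The seated key's handle points along the box's -x and lies on a 22 x 22 mm ledge at x -96, y 1, top at height 81
- stop_post: fixed upright steel post on the box, 14 x 10 mm (x, y), 55 mm tall, origin at its foot's centre: x -96, y 13, height 50 in the box's frame. It stands at the +y side of the seated key's handle, 1 mm clear when square. A barrel dragged clockwise presses the handle on it, 96 mm from the adjuster's axis: this force shows the torque on the ring
- barrel_seat (a point): centre of the brass barrel's flat shoulder, 36 mm across, on which the seated key's underside rests; it turns with the barrel. The tang standing on it is 28 mm (along x) by 13 mm (y), 14 mm tall; its top 3 mm taper in by 2.5 mm a side
- barrel (a joint): turn of the barrel in the box, rad, positive clockwise seen from above; 0 is its right setting, where it starts. It turns easily (0.06 N m), so a turning ring drags it along unless the key and post hold it. More than 0.15 off at the end, or 0.25 at any time, is a lost setting. Tighten to about 0.8 N m
- lock_ring (a joint): free play (rad) of the knurled ring on its threaded insert: 0 at the start, 0.25 taken up, then the ring turns the insert too, by an unknown 0.2 to 0.85 more, with 0.12 N m drag (not shown in this reading) till it bottoms and torque climbs steeply. Clockwise from above. Ring aluminium, 60 mm across, 22 high. Firm: over 0.5 N m (5 N on post) for a moment; over 1.4 (15 N) is overtight
- finned_core: bystander: aluminium finned core lying flat, 135 x 200 x 50 mm, origin under its middle
- screwdriver: bystander: screwdriver with a black handle, 190 mm long, lying on the bench
- socket: bystander: steel socket, 26 mm across, 40 mm tall, standing on the bench
Mind the look-alikes: they are no part of the job. There is more than one size of the holding_key; the job needs the smallest.

How it is judged (in metres and radians):
On the way, in this order (a step that is already met when the one before it is completed fails the run):
1. the key sits fully down over the tang of the barrel, the ring not yet tightened (horizontal distance between holding_key and barrel_seat below 0.003 m and z of holding_key in the frame of barrel_seat below 0.003 m and angle between the x axis of holding_key and the x axis of barrel_seat, either way round below 0.12 rad and value of joint lock_ring below 0.15 rad), for 0.2 s.
2. with the key seated and not touched, the ring is turned tight: the key's handle bears on the stop post with at least 5 N while the fingers turn the ring (value of joint lock_ring above 0.2 rad and contact force between holding_key and stop_post above 5 N and contact force between the fingers and heater_box above 3 N and z of holding_key in the frame of barrel_seat below 0.003 m and contact force between the fingers and holding_key below 1 N), for 0.2 s.
At the end, for the whole second after the job is handed in: The lock ring is left tight (not turned back: its play still taken up to within 0.05 rad), the barrel is within 0.15 rad of its setting, and the key rests fully down on the barrel (within 3 mm in height and sideways), released and at rest (value of joint lock_ring above 0.2 rad and value of joint barrel between -0.15 and 0.15 rad and horizontal distance between holding_key and barrel_seat below 0.003 m and z of holding_key in the frame of barrel_seat below 0.003 m and linear speed of holding_key below 0.01 m/s); the robot touches nothing.
It fails at once if the barrel turned more than 0.25 rad from its setting (value of joint barrel above 0.25 rad or value of joint barrel below -0.25 rad).
It fails at once if the ring overtightened: more than 15 N of the key on the stop post (contact force between holding_key and stop_post above 15 N).
It fails at once if a bystander moved more than 30 mm (distance of any of finned_core, screwdriver, socket from where it was at the start of the episode above 0.03 m).
It also fails if it takes over 72 s, if anything falls off the work surface, if the arm or the gripper's body presses on something with over 40 N, if the wrist force passes 120 N, or if a joint passes its speed limit or range.

## Robot

A 6-joint arm with a two-finger parallel gripper is mounted at the origin on the work surface. World frame = base frame: x ahead of the robot, y to its left, z up, the work surface at z = 0. Lengths are in m, angles in degrees, forces in N, time in s.
With the tool pointing down it reaches from about 0.35 to 0.875 m from the base axis. Payload 4.2 kg.
Tool frame: the origin (TCP) lies midway between the tips of the shut fingers; the grasp point (between the pads) lies 19 mm behind it; y points along the fingers, x is the direction in which the jaws open and shut, and the axes are right-handed (so a half turn about y gives the same grasp; the last joint's range is limited). The gripper opens to 87 mm and grips with 3 to 60 N. Pads are 19 mm wide; open, the fingers measure 117 mm over their backs; the gripper's body (75 mm by 190 mm) begins 51 mm behind the grasp point.
Start: joints at [-48.724, 22.042, 0.453, 0, -68.411, -14.817], TCP at [0.278, -0.56, 0.223] pointing down, gripper open.
Joint ranges: [-179.83, 179.83], [-69.29, 118.12], [-61.27, 80.66], [-181.25, 117.63], [-171.15, -9.14], [-177.46, 177.46]. Speed limits (degrees/s): [159.86, 159.86, 180, 180, 180, 180].

## Interface

Orientations are given as a 3x3 rotation matrix whose columns are the frame's x, y, z axes.
In Python, from station import * gives the robot as it stands.
- The arm moves only by the tool jog_arm, never from a script. Its argument "series" is a list of rows, each a list of 3 entries, a list of its own where there are three numbers: the shift along the tool's x, y, z in m, then the turn, a rotation vector about the tool's x, y, z in degrees, then the finger opening in m, from 0 to 0.087. A call has 1 to 10 rows; each row shifts and turns the commanded pose from where the row before left it, along the tool's axes as they then stand; what a row does not reach is not made up. A row lasts 1/8 s, in which the tool goes at most 62.5 mm and 10.7 degrees, less where a joint would pass 70% of its speed; a pose out of reach is approached as far as the arm can. A call is refused whole if a number of a shift passes 0.0625 or a number of a turn 10.7, either way. A call with a gripper value outside its range is refused whole. The fingers move at their own pace and stop on an object; the grip force is fixed at half the most. Time passes only in rows, so rows that do not move let the fingers close. It gives the time, the measured TCP pose, the force and the opening at its end, in the units of the state.
- sense(): the state, without advancing time (a new reading comes with each control period).
- capture(name): name is "scene" or "top" or "wrist"; returns the picture (480x640x3 uint8, red, green, blue); there is no depth.
- camera_info(name): a dict with "fx", "fy", "cx", "cy" (pixels), "rvec" (rotation vector, rad) and "tvec" (3), from world to camera coordinates, as OpenCV has them. Camera axes: x right, y down, z forward; pixel columns grow to the right and rows downward; lengths in m; the calibration is good to about 2 mm. A picture is of the moment at which its call begins: read the wrist's pose just before it. camera_info takes no time and is no camera call; for the wrist camera it gives the pose at the moment of the call.
- finish_job(): hands the job in, once; it reports no verdict.
The state is a dict: "time_s": time; "joints": joint angles; "joint_velocities": joint speeds; "effort": joint torques, N m; "tcp_pos": TCP position; "ee_rot": TCP orientation; "wrist_force": force on the tool from outside, world axes, zero at the start; "moment": the same for the moment, N m; "gripper_width": opening from 0.0 (shut) to 1.0 (fully open).
Only numpy, scipy, OpenCV 4.12 (cv2) and the standard library are available. Lean on these libraries where they do the work, as an engineer would, in place of code of your own. Each camera call takes 0.05 s, during which the arm holds its last target. There are 200 camera calls.

## Working session

There is one attempt and no reset: what is moved stays moved. The work goes in short steps, Python scripts to look and compute and a tool call to move; the robot and the scene stay as the last step left them, time stands still between calls to the robot, and variables do not carry over. Pictures are saved under pics/ and viewed, about 8 in all and at most 12, crops included, and the job is handed in when it is done.

Besides the shell and the picture viewer there is one more tool, called after "Emit:" as name(argument=value, ...), one argument or row to a line, values as JSON. jog_arm: Moves the arm, as the interface text tells. Its arguments: {"type":"object","properties":{"series":{"type":"array","items":{"type":"array"}}},"required":["series"]}

```bash
ls && mkdir -p pics && python3 - <<'E'
from station import *
import cv2
s=sense();print(s)
for n in("scene","top","wrist"):
    im=capture(n);cv2.imwrite(f"pics/{n}0.png",im[:,:,::-1]);print(n,camera_info(n))
E
```

```text
pics
{'time_s': 0.0, 'joints': array([-4.87249826e+01,  2.20908437e+01,  3.79566911e-01, -2.82091098e-02,
       -6.84129171e+01, -1.48166762e+01]), 'joint_velocities': array([ 0.05126773,  0.09912775, -0.03593505, -0.02437409,  0.04209751,
       -0.05324272]), 'effort': array([-6.32430310e-04, -3.90660059e+01,  1.87405998e+01,  4.21989486e+00,
        1.10384321e-02, -1.94299637e-04]), 'tcp_pos': array([ 0.27820617, -0.55898219,  0.22145932]), 'ee_rot': array([[-4.45383184e-01, -1.08580876e-03, -8.95339400e-01],
       [ 8.95337324e-01,  1.93102989e-03, -4.45384493e-01],
       [ 2.21252953e-03, -9.99997546e-01,  1.12116871e-04]]), 'wrist_force': array([-0.35790697, -0.66006372,  0.83172343]), 'moment': array([ 0.03980597, -0.00518421,  0.01793286]), 'gripper_width': 0.9985858042221443}
scene {'fx': 492.82025742662165, 'fy': 492.82025742662165, 'cx': 316.72945566113833, 'cy': 232.6412149372048, 'rvec': array([ 2.12416788,  0.57233555, -0.27790062]), 'tvec': array([-0.59454282, -0.06572993,  1.19911014])}
top {'fx': 509.7279116115703, 'fy': 509.7279116115703, 'cx': 322.829890213718, 'cy': 236.08426946025241, 'rvec': array([ 2.13025743, -2.16785914,  0.15873717]), 'tvec': array([0.09469336, 0.60808075, 1.24807541])}
wrist {'fx': 390.8125666664221, 'fy': 390.8125666664221, 'cx': 316.2551941708856, 'cy': 230.46659218267402, 'rvec': array([-1.57478174, -2.53957076, -0.3316786 ]), 'tvec': array([ 0.62436369, -0.03160841,  0.38945478])}
```

View pics/top0.png

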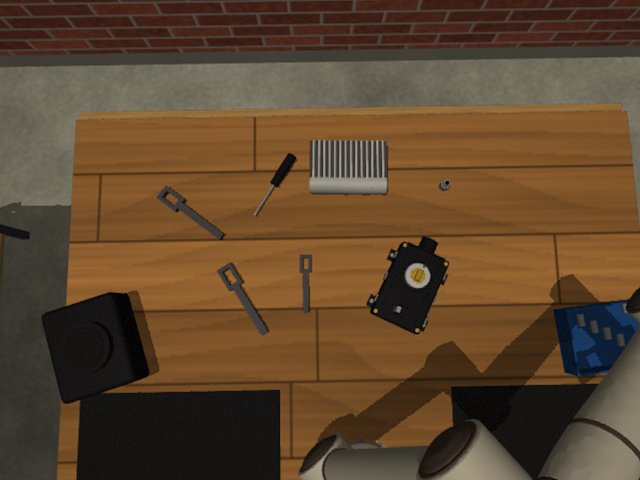

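View pics/scene0.png

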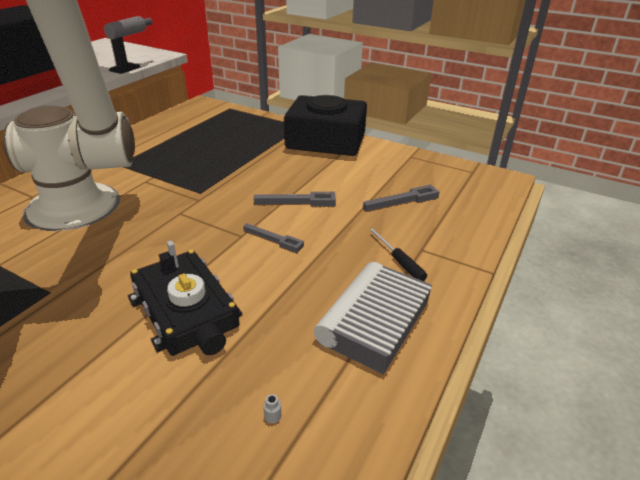

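The top view shows three keys. The smallest has its head at about (306,263) and its handle end at (306,311). The barrel is near (418,275), the post near (397,309), and the duct stub near (428,243). Next I'll convert these to metres.

```bash
cat > h.py <<'E'
from station import *
import cv2, numpy as np
def cast(ci,px,z):
    R,_=cv2.Rodrigues(ci["rvec"]);C=-R.T@ci["tvec"]
    px=np.atleast_2d(px).astype(float)
    d=np.c_[(px[:,0]-ci["cx"])/ci["fx"],(px[:,1]-ci["cy"])/ci["fy"],np.ones(len(px))]@R
    return C+d*((z-C[2])/d[:,2])[:,None]
def proj(ci,P):
    return cv2.projectPoints(np.atleast_2d(P).astype(float),ci["rvec"],ci["tvec"],np.array([[ci["fx"],0,ci["cx"]],[0,ci["fy"],ci["cy"]],[0,0,1]]),None)[0][:,0]
E
python3 - <<'E'
from h import *
im=cv2.imread("pics/top0.png");ci=camera_info("top")
hsv=cv2.cvtColor(im,cv2.COLOR_BGR2HSV)
# small key
m=((hsv[...,1]<110)).astype(np.uint8);m[:, :290]=0;m[:,325:]=0;m[:245]=0;m[325:]=0
n,l,st,c=cv2.connectedComponentsWithStats(m)
k=1+np.argmax(st[1:,4]);print(st[k],c[k])
cs=cv2.findContours((l==k).astype(np.uint8),cv2.RETR_EXTERNAL,cv2.CHAIN_APPROX_NONE)[0][0][:,0]
W=cast(ci,cs,0.014)[:,:2]
r=cv2.minAreaRect((W*1000).astype(np.float32));print("key rect",r,cv2.boxPoints(r))
# brass
m=cv2.inRange(hsv,(18,120,120),(35,255,255));m[:262]=0;m[290:]=0;m[:,:403]=0;m[:,435:]=0
print("brass",m.sum()//255,cast(ci,np.argwhere(m)[:,::-1].mean(0),0.09))
# white ring
m=cv2.inRange(hsv,(0,0,140),(180,70,255));m[:255]=0;m[295:]=0;m[:,:400]=0;m[:,440:]=0
c=max(cv2.findContours(m,0,1)[0],key=cv2.contourArea)
(x,y),rr=cv2.minEnclosingCircle(c);print("ring",x,y,rr,cast(ci,[x,y],.079))
for p in([397,309],[428,243],[303,256],[306,311]): print(p,cast(ci,p,.05 if p[0]>350 else .014))
big=cv2.resize(im[225:345,280:460],None,fx=4.4,fy=4.4,interpolation=cv2.INTER_CUBIC);cv2.imwrite("pics/c1.png",big)
E
```

```text
[300 255  12  58 374] [305.32085561 282.02673797]
key rect ((492.7574462890625, 130.25743103027344), (28.323837280273438, 145.46176147460938), 89.35099792480469) [[419.87082 116.92024]
 [565.32324 115.2726 ]
 [565.64404 143.59462]
 [420.19165 145.24226]]
brass 134 [[ 0.50365117 -0.14295437  0.09      ]]
ring 417.08123779296875 275.3230895996094 12.036251068115234 [[ 0.50393006 -0.14376829  0.079     ]]
[397, 309] [[ 0.42353011 -0.09594335  0.05      ]]
[428, 243] [[ 0.58654096 -0.18033786  0.05      ]]
[303, 256] [[0.56291961 0.13589415 0.014     ]]
[306, 311] [[0.4225457  0.12998812 0.014     ]]
```

View pics/c1.png

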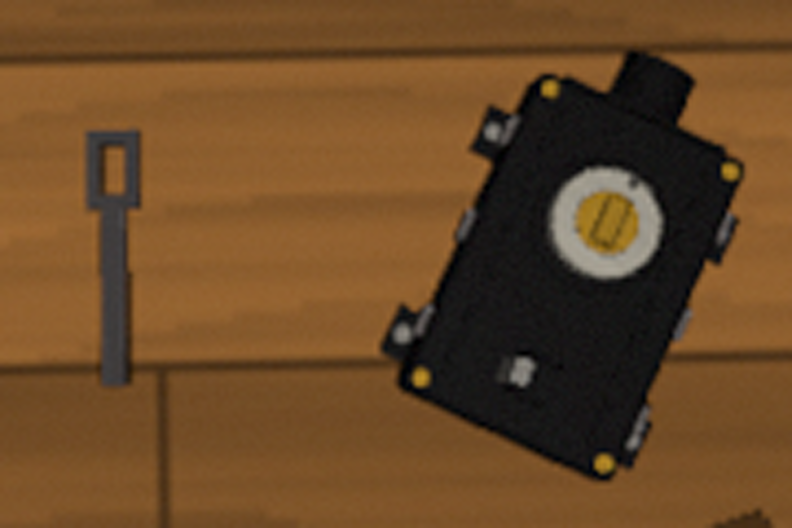

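The crop shows the small key lying nearly along world x, with its slot at (115,170). The ring is centred at (607,222), with the tang tilted on it, and the post is near (520,371). On the way to the key I'll stop above the box for a close look.

```bash
cat >> h.py <<'E'
def plan(target,phi,s=None):
    """TCP target (world) & jaw axis angle phi deg, tool down: print tool-frame shift and turn about tool y"""
    s=s or sense();R=s["ee_rot"];d=R.T@(np.array(target)-s["tcp_pos"])
    a=np.degrees(np.arctan2(R[1,0],R[0,0]));t=-((phi-a+180)%360-180)
    print("tcp",s["tcp_pos"].round(4),"phi",a.round(2),"tilt",R[2].round(4),"j",s["joints"].round(1),"\nshift",d.round(4),"turn_y",round(t,2),"(shift axes before turn)")
E
python3 - <<'E'
from h import *
s=sense();ci=camera_info("wrist");R,_=cv2.Rodrigues(ci["rvec"]);C=-R.T@ci["tvec"]
print("cam in tool",s["ee_rot"].T@(C-s["tcp_pos"]),"axes in tool\n",(s["ee_rot"].T@R.T).round(3))
plan([.46,-.13,.28],116.4)
E
```

```text
cam in tool [ 8.91296024e-06 -1.62007826e-01  6.97992472e-02] axes in tool
 [[ 1.    -0.001 -0.001]
 [ 0.    -0.256  0.967]
 [-0.001 -0.967 -0.256]]
tcp [ 0.2783 -0.5591  0.2217] phi 116.45 tilt [ 1.7e-03 -1.0e+00  1.0e-04] j [-48.7  22.1   0.4  -0.  -68.4 -14.8] 
shift [ 0.3033 -0.0578 -0.3538] turn_y 0.05 (shift axes before turn)
```

Emit:
jog_arm(
  series=[
    [[0.034, -0.006, -0.039], [0, 0, 0], 0.087],
    [[0.034, -0.006, -0.039], [0, 0, 0], 0.087],
    [[0.034, -0.006, -0.039], [0, 0, 0], 0.087],
    [[0.034, -0.006, -0.039], [0, 0, 0], 0.087],
    [[0.034, -0.006, -0.039], [0, 0, 0], 0.087],
    [[0.034, -0.006, -0.039], [0, 0, 0], 0.087],
    [[0.034, -0.006, -0.039], [0, 0, 0], 0.087],
    [[0.034, -0.006, -0.039], [0, 0, 0], 0.087],
    [[0.031, -0.006, -0.04], [0, 0, 0], 0.087],
    [[0, 0, 0], [0, 10, 0], 0.06],
  ],
)

```text
time_s: 1.4
tcp_pos: [0.4599, -0.1288, 0.2768]
ee_rot: [[-0.283, 0.001, -0.959], [0.959, 0.0, -0.283], [0.0, -1.0, -0.001]]
wrist_force: [-0.4, -0.2, 0.7]
gripper_width: 0.951
```

Emit:
jog_arm(
  series=[
    [[0, 0, 0], [0, 10, 0], 0.06],
    [[0, 0, 0], [0, 10, 0], 0.06],
    [[0, 0, 0], [0, 10, 0], 0.06],
    [[0, 0, 0], [0, 10, 0], 0.06],
    [[0, 0, 0], [0, 0, 0], 0.06],
    [[0, 0, 0], [0, 0, 0], 0.06],
  ],
)

```text
time_s: 2.15
tcp_pos: [0.4585, -0.1314, 0.2764]
ee_rot: [[0.397, -0.0, -0.918], [0.918, 0.0, 0.397], [-0.0, -1.0, 0.0]]
wrist_force: [-0.2, -0.6, -0.5]
gripper_width: 0.693
```

```bash
python3 - <<'E'
from h import *
plan([.5,.13,.2],90)
ci=camera_info("wrist");im=capture("wrist")[:,:,::-1];cv2.imwrite("pics/w1.png",im);np.save("w1.npy",ci,allow_pickle=True)
E
```

```text
tcp [ 0.4585 -0.1314  0.2764] phi 66.6 tilt [-1.e-04 -1.e+00  3.e-04] j [   3.6    5.2  -14.2   -0.   -70.6 -117. ] 
shift [0.2564 0.0764 0.0657] turn_y -23.4 (shift axes before turn)
```

View pics/w1.png

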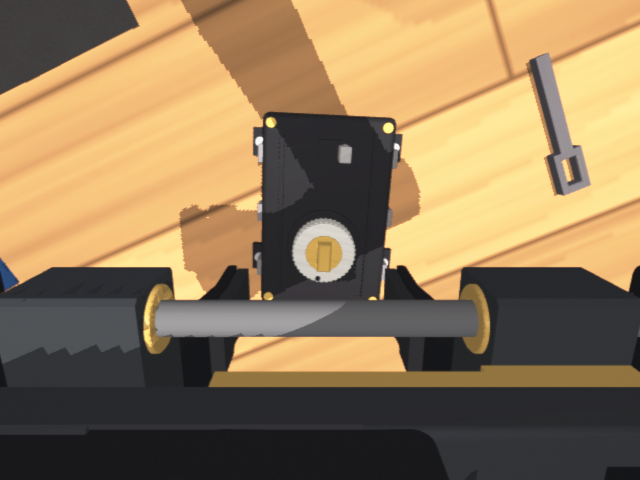

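The wrist view shows the ring at (324,251) with its tang, the post top at (345,153), and the small key at right with its slot at (570,170). Now I'll measure the box's features.

```bash
python3 - <<'E'
from h import *
im=cv2.imread("pics/w1.png");ci=np.load("w1.npy",allow_pickle=True).item()
hsv=cv2.cvtColor(im,cv2.COLOR_BGR2HSV)
def comps(m,a=20):
    return sorted([c for c in cv2.findContours(m,cv2.RETR_EXTERNAL,cv2.CHAIN_APPROX_NONE)[0] if cv2.contourArea(c)>=a],key=cv2.contourArea)
def roi(m,x0,x1,y0,y1):
    o=np.zeros_like(m);o[y0:y1,x0:x1]=m[y0:y1,x0:x1];return o
g=roi(cv2.inRange(hsv,(15,100,90),(35,255,255)),255,400,105,299)
for c in comps(g,15):
    for z in((.081,) if cv2.contourArea(c)>300 else (.052,)):
        p=cast(ci,cv2.minEnclosingCircle(c)[0],z)[0];print("gold",cv2.contourArea(c),cv2.minEnclosingCircle(c),p.round(4))
        if cv2.contourArea(c)>300:
            W=cast(ci,c[:,0],.081)[:,:2]*1000;print(" shoulder mm",cv2.minEnclosingCircle(W.astype(np.float32)),cv2.fitEllipse(W.astype(np.float32)))
r=roi(cv2.inRange(hsv,(0,0,110),(180,70,255)),280,370,205,290)
c=comps(r)[-1];W=cast(ci,c[:,0],.079)[:,:2]*1000;print("ring",cv2.minEnclosingCircle(W.astype(np.float32)),cv2.fitEllipse(W.astype(np.float32)))
p=roi(cv2.inRange(hsv,(0,0,120),(180,70,255)),330,362,138,170)
c=comps(p)[-1];W=cast(ci,c[:,0],.105)[:,:2]*1000;print("post",cv2.minAreaRect(W.astype(np.float32)),cv2.minAreaRect(c))
cv2.imwrite("pics/c2.png",cv2.resize(im[130:300,255:400],None,fx=3.5,fy=3.5,interpolation=cv2.INTER_CUBIC))
# key in this view
E
```

```text
gold 28.0 ((258.0, 294.8571472167969), 4.344934463500977) [ 0.529 -0.23   0.052]
gold 32.0 ((381.5, 289.5), 8.631438255310059) [ 0.5758 -0.1066  0.052 ]
gold 48.0 ((268.0, 296.0), 5.099119663238525) [ 0.5344 -0.2207  0.052 ]
gold 54.0 ((257.5, 200.5), 8.860122680664062) [ 0.4364 -0.1861  0.052 ]
gold 71.0 ((258.0, 118.5), 8.077847480773926) [ 0.3653 -0.1515  0.052 ]
gold 88.5 ((270.31817626953125, 121.86363983154297), 5.794445037841797) [ 0.3728 -0.142   0.052 ]
gold 92.5 ((387.70513916015625, 127.42308044433594), 5.888749122619629) [ 0.4221 -0.0412  0.052 ]
gold 132.0 ((255.5, 171.5), 15.508162498474121) [ 0.4096 -0.1754  0.052 ]
gold 421.5 ((394.5, 245.5), 21.96598243713379) [ 0.5247 -0.0787  0.081 ]
 shoulder mm ((525.017578125, -78.87914276123047), 21.72198486328125) ((522.3001708984375, -79.24234008789062), (13.593841552734375, 46.38780975341797), 71.51741027832031)
gold 580.0 ((371.5, 114.5), 29.094772338867188) [ 0.4041 -0.0551  0.081 ]
 shoulder mm ((404.179931640625, -54.959716796875), 25.690935134887695) ((404.3177490234375, -48.76917266845703), (14.13078784942627, 55.786190032958984), 149.77682495117188)
gold 953.5 ((323.3349304199219, 253.54818725585938), 18.064664840698242) [ 0.5051 -0.1443  0.081 ]
 shoulder mm ((505.5050048828125, -143.8680877685547), 18.11241340637207) ((505.11688232421875, -144.26861572265625), (33.67118453979492, 35.11654281616211), 69.31275939941406)
ring ((502.9698486328125, -143.63394165039062), 32.505619049072266) ((503.15399169921875, -143.52923583984375), (59.99250030517578, 63.97405242919922), 68.8077392578125)
post ((423.855712890625, -90.21961212158203), (10.088504791259766, 14.022497177124023), 66.5510482788086) ((345.0, 153.5), (17.0, 12.0), 90.0)
```

View pics/c2.png

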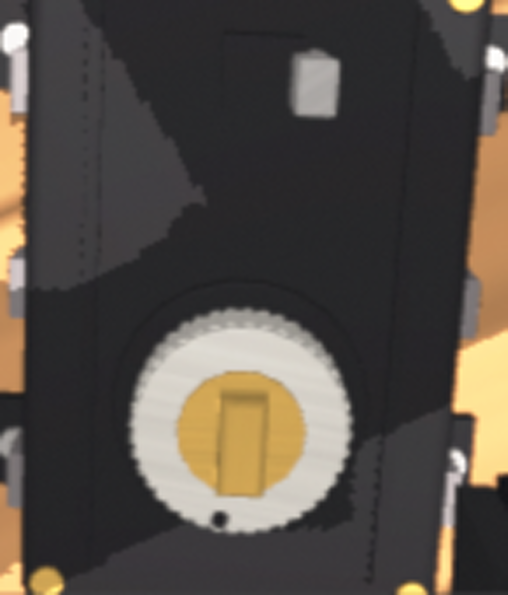

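Emit:
jog_arm(
  series=[
    [[0.05, 0.015, 0.015], [0, 0, 0], 0.045],
    [[0.05, 0.015, 0.015], [0, 0, 0], 0.045],
    [[0.05, 0.015, 0.015], [0, 0, 0], 0.045],
    [[0.05, 0.015, 0.015], [0, 0, 0], 0.045],
    [[0.052, 0.015, 0.015], [0, 0, 0], 0.045],
    [[0, 0, 0], [0, -10.7, 0], 0.045],
    [[0, 0, 0], [0, -10.7, 0], 0.045],
    [[0, 0, 0], [0, -10.7, 0], 0.045],
    [[0, 0, 0], [0, -10.7, 0], 0.045],
    [[0, 0, 0], [0, -10.7, 0], 0.045],
  ],
)

```text
time_s: 3.45
tcp_pos: [0.4905, 0.1296, 0.2015]
ee_rot: [[-0.506, -0.0, -0.862], [0.862, -0.0, -0.506], [-0.0, -1.0, 0.0]]
wrist_force: [-0.6, 0.4, 0.4]
gripper_width: 0.514
```

Emit:
jog_arm(
  series=[
    [[0, 0, 0], [0, -10.7, 0], 0.045],
    [[0, 0, 0], [0, -10.7, 0], 0.045],
    [[0, 0, 0], [0, -10.7, 0], 0.045],
    [[0, 0, 0], [0, -10.7, 0], 0.045],
    [[0, 0, 0], [0, -10.7, 0], 0.045],
    [[0, 0, 0], [0, -10.7, 0], 0.045],
    [[0, 0, 0], [0, -10.7, 0], 0.045],
    [[0, 0, 0], [0, -10.7, 0], 0.045],
    [[0, 0, 0], [0, -10.7, 0], 0.045],
    [[0, 0, 0], [0, -10.7, 0], 0.045],
  ],
)

```text
time_s: 4.7
tcp_pos: [0.4905, 0.1296, 0.2015]
ee_rot: [[-0.677, -0.0, 0.736], [-0.736, -0.0, -0.677], [0.0, -1.0, -0.0]]
wrist_force: [-0.4, -0.6, -0.1]
gripper_width: 0.516
```

Emit:
jog_arm(
  series=[
    [[0, 0, 0], [0, -10.7, 0], 0.045],
    [[0, 0, 0], [0, -10.7, 0], 0.045],
    [[0, 0, 0], [0, -10.7, 0], 0.045],
    [[0, 0, 0], [0, -10.1, 0], 0.045],
    [[0, 0, 0], [0, 0, 0], 0.045],
    [[0, 0, 0], [0, 0, 0], 0.045],
  ],
)

```text
time_s: 5.45
tcp_pos: [0.4905, 0.1296, 0.2015]
ee_rot: [[-0.017, -0.0, 1.0], [-1.0, -0.0, -0.017], [0.0, -1.0, -0.0]]
wrist_force: [-0.2, 0.3, -0.7]
gripper_width: 0.514
```

```bash
python3 - <<'E'
from h import *
plan([.494,.13,.06],270)
ci=camera_info("wrist");im=capture("wrist")[:,:,::-1];cv2.imwrite("pics/w2.png",im);np.save("w2.npy",ci,allow_pickle=True)
hsv=cv2.cvtColor(im,cv2.COLOR_BGR2HSV)
m=cv2.inRange(hsv,(0,0,0),(180,100,200));
print(proj(ci,[[.544,.13,.014],[.494,.13,.014],[.418,.13,.014]]))
E
```

```text
tcp [0.4905 0.1296 0.2015] phi -90.95 tilt [ 0.e+00 -1.e+00 -1.e-04] j [ 33.2  11.6 -17.6  -0.  -60.8  55.9] 
shift [-0.0005  0.1415  0.0035] turn_y -0.95 (shift axes before turn)
[[314.66681144 146.35630755]
 [315.68539703 202.61967374]
 [317.1006614  280.79428902]]
```

View pics/w2.png

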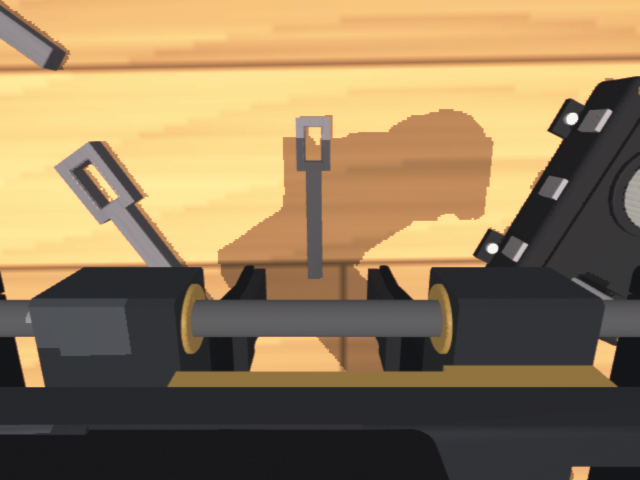

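The small key lies straight below. Its slot is at about (314,144), 2 px from where I predicted, and the handle end is at (315,278).

```bash
python3 - <<'E'
from h import *
im=cv2.imread("pics/w2.png");ci=np.load("w2.npy",allow_pickle=True).item()
hsv=cv2.cvtColor(im,cv2.COLOR_BGR2HSV)
m=cv2.inRange(hsv,(0,0,0),(180,90,255));o=np.zeros_like(m);o[105:285,285:345]=m[105:285,285:345]
c=max(cv2.findContours(o,cv2.RETR_EXTERNAL,cv2.CHAIN_APPROX_NONE)[0],key=cv2.contourArea)
W=(cast(ci,c[:,0],.014)[:,:2]*1000).astype(np.float32);print("key",cv2.minAreaRect(W),W.min(0),W.max(0))
cc=[k for k in cv2.findContours(o,cv2.RETR_CCOMP,cv2.CHAIN_APPROX_NONE)[0] if 100<cv2.contourArea(k)<1500]
for k in cc: w=(cast(ci,k[:,0],.014)[:,:2]*1000).astype(np.float32);print("slot",cv2.minAreaRect(w),w.min(0),w.max(0))
h=W[(W[:,0]>425)&(W[:,0]<515)];print("handle mid y",[ (h[abs(h[:,0]-x)<6,1].min()+h[abs(h[:,0]-x)<6,1].max())/2 for x in(430,450,470,490,510)])
E
```

```text
key ((494.8399353027344, 132.06002807617188), (30.126502990722656, 147.98883056640625), 89.51376342773438) [420.79333 116.37855] [568.94446 146.67125]
slot ((546.3010864257812, 131.44375610351562), (15.880204200744629, 29.875717163085938), 88.99937438964844) [531.25757 123.44991] [561.3412  139.61305]
handle mid y [np.float32(132.18994), np.float32(132.38065), np.float32(132.00697), np.float32(131.96625), np.float32(132.1552)]
```

Emit:
jog_arm(
  series=[
    [[-0.0024, 0.04, 0.0058], [0, -0.7, 0], 0.04],
    [[0, 0.05, 0], [0, 0, 0], 0.04],
    [[0, 0.05, 0], [0, 0, 0], 0.04],
    [[0, 0.03, 0], [0, 0, 0], 0.04],
    [[0, 0.015, 0], [0, 0, 0], 0.04],
    [[0, 0.01, 0], [0, 0, 0], 0.04],
    [[0, 0, 0], [0, 0, 0], 0.04],
  ],
)

```text
time_s: 6.38
tcp_pos: [0.4966, 0.1321, 0.0067]
ee_rot: [[-0.003, 0.0, 1.0], [-1.0, 0.0, -0.003], [-0.0, -1.0, 0.0]]
wrist_force: [-0.7, -0.8, -0.0]
gripper_width: 0.457
```

Emit:
jog_arm(
  series=[
    [[0, 0, 0], [0, 0, 0], 0.0],
    [[0, 0, 0], [0, 0, 0], 0.0],
    [[0, 0, 0], [0, 0, 0], 0.0],
    [[0, 0, 0], [0, 0, 0], 0.0],
    [[0, 0, 0], [0, 0, 0], 0.0],
    [[0, 0, 0], [0, 0, 0], 0.0],
  ],
)

```text
time_s: 7.12
tcp_pos: [0.4965, 0.132, 0.007]
ee_rot: [[-0.002, 0.0, 1.0], [-1.0, 0.0, -0.002], [-0.0, -1.0, 0.0]]
wrist_force: [-0.2, 0.7, 5.9]
gripper_width: 0.153
```

Emit:
jog_arm(
  series=[
    [[0, -0.01, 0], [0, 0, 0], 0.0],
    [[0, -0.02, 0], [0, 0, 0], 0.0],
    [[0, -0.04, 0], [0, 0, 0], 0.0],
    [[0, -0.04, 0], [0, 0, 0], 0.0],
    [[0, -0.04, 0], [0, 0, 0], 0.0],
    [[0, 0, 0], [0, 0, 0], 0.0],
  ],
)

```text
time_s: 7.88
tcp_pos: [0.4979, 0.1328, 0.1597]
ee_rot: [[-0.002, 0.006, 1.0], [-1.0, 0.004, -0.002], [-0.004, -1.0, 0.006]]
wrist_force: [0.8, -0.9, -2.4]
gripper_width: 0.155
```

Emit:
jog_arm(
  series=[
    [[0.03, 0, -0.004], [0, 0, 0], 0.0],
    [[0.05, 0, -0.007], [0, 0, 0], 0.0],
    [[0.05, 0, -0.008], [0, 0, 0], 0.0],
    [[0.05, 0, -0.007], [0, 0, 0], 0.0],
    [[0.05, 0, -0.007], [0, 0, 0], 0.0],
    [[0.024, 0, -0.003], [0, 8.6, 0], 0.0],
    [[0, 0, 0], [0, 8.6, 0], 0.0],
    [[0, 0, 0], [0, 8.6, 0], 0.0],
    [[0, 0, 0], [0, 0, 0], 0.0],
    [[0, 0, 0], [0, 0, 0], 0.0],
  ],
)

```text
time_s: 9.12
tcp_pos: [0.459, -0.1219, 0.1557]
ee_rot: [[-0.436, -0.002, 0.9], [-0.9, 0.0, -0.436], [0.001, -1.0, -0.002]]
wrist_force: [0.1, 0.7, -2.1]
gripper_width: 0.155
```

```bash
python3 - <<'E'
from h import *
plan([.4601,-.1221,.137],244)
s=sense();print(s["gripper_width"],s["wrist_force"])
ci=camera_info("wrist");im=capture("wrist")[:,:,::-1];cv2.imwrite("pics/w3.png",im);np.save("w3.npy",ci,allow_pickle=True)
E
```

```text
tcp [ 0.459  -0.1219  0.1557] phi -115.82 tilt [ 7.0e-04 -1.0e+00 -1.9e-03] j [  4.8  11.2 -25.5  -0.  -53.3  59.4] 
shift [-0.0003  0.0187  0.0011] turn_y 0.18 (shift axes before turn)
0.1546790669501863 [ 0.11977446  0.70754156 -2.14347596]
```

View pics/w3.png

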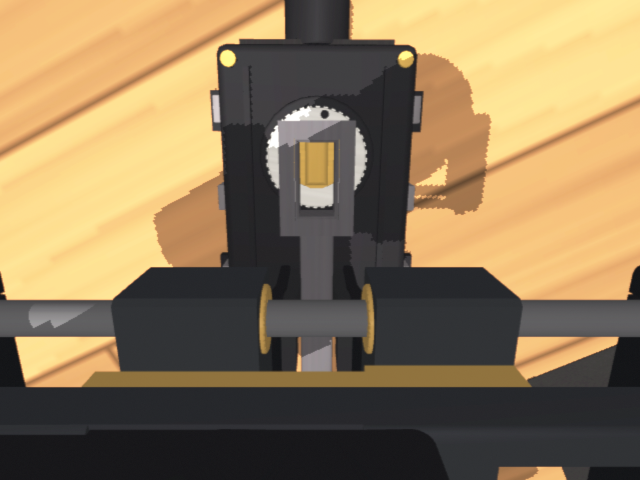

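The held key's head spans about cols 279–354 and rows 121–236. The brass tang shows through the slot at cols 300–334, and the lid screws are at (228,58) and (405,59). I'll measure both in this one image.

```bash
python3 - <<'E'
from h import *
im=cv2.imread("pics/w3.png");ci=np.load("w3.npy",allow_pickle=True).item()
hsv=cv2.cvtColor(im,cv2.COLOR_BGR2HSV)
def cen(m):
    c=max(cv2.findContours(m,cv2.RETR_EXTERNAL,cv2.CHAIN_APPROX_NONE)[0],key=cv2.contourArea);return c
y=cv2.inRange(hsv,(20,100,120),(35,255,255))
P=[]
for x0,x1 in((215,240),(395,418)):
    o=np.zeros_like(y);o[46:72,x0:x1]=y[46:72,x0:x1];c=cen(o);P.append(cast(ci,cv2.minEnclosingCircle(c)[0],.052)[0]);print("screw",cv2.minEnclosingCircle(c),P[-1])
d=P[1]-P[0];print("box yaw from screws",np.degrees(np.arctan2(d[1],d[0]))+90, np.hypot(*d[:2]))
# predicted pixels
yaw=np.radians(-26);ux=np.array([np.cos(yaw),np.sin(yaw),0]);uy=np.array([-np.sin(yaw),np.cos(yaw),0])
O=np.array([.505,-.144,0])
q=lambda o,L,w,z:[o+sx*L*ux+sy*w*uy+np.array([0,0,z]) for sx in(1,-1) for sy in(1,-1)]
print("tang foot pred",proj(ci,q(O,.014,.0065,.092)).round(1).tolist())
print("tang top pred",proj(ci,q(O,.0115,.004,.095)).round(1).tolist())
s=sense();K=s["tcp_pos"]+.0498*s["ee_rot"][:,2];K[2]=s["tcp_pos"][2]-.007
print("slot top pred",proj(ci,q(K,.01475,.00725,.014)).round(1).tolist())
print("slot bot pred",proj(ci,q(K,.01475,.00725,0)).round(1).tolist())
print("head top pred",proj(ci,q(K,.023,.015,.014)).round(1).tolist())
cv2.imwrite("pics/c3.png",cv2.resize(im[95:245,225:410],None,fx=4,fy=4,interpolation=cv2.INTER_CUBIC))
E
```

```text
screw ((227.68919372558594, 57.878379821777344), 8.324793815612793) [ 0.58382995 -0.12053207  0.052     ]
screw ((405.5, 59.0), 8.381627082824707) [ 0.53440607 -0.22096544  0.052     ]
box yaw from screws -26.20208031599654 0.11193561536307893
tang foot pred [[304.4, 135.6], [327.5, 135.7], [304.6, 185.3], [327.1, 185.4]]
tang top pred [[308.7, 140.4], [323.2, 140.4], [308.9, 181.7], [322.9, 181.8]]
slot top pred [[297.2, 140.4], [334.8, 140.5], [297.9, 215.0], [333.7, 215.1]]
slot bot pred [[298.7, 139.2], [333.2, 139.3], [299.4, 208.1], [332.3, 208.2]]
head top pred [[276.6, 118.1], [355.4, 118.3], [279.2, 234.6], [352.3, 234.8]]
```

View pics/c3.png

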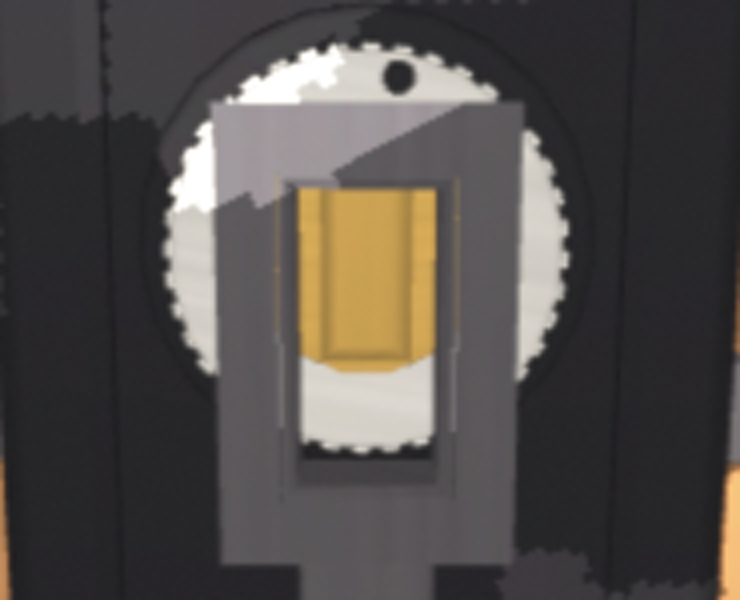

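```bash
python3 - <<'E'
from h import *
ci=np.load("w3.npy",allow_pickle=True).item();s=sense()
T=lambda p,z:(s["ee_rot"].T@(cast(ci,p,z)[0]-s["tcp_pos"]))[[0,2]]*1000
print("tang -x edge L/R",T([305.2,184.5],.092),T([327.8,184.5],.092))
for z in(.1487,.147): print("slot under -x edge",T([300.25,209.5],z),T([333.5,209.5],z))
print("slot top +x edge",T([297,140.5],.1615),T([335,140.5],.1615))
print("slot top -x edge",T([295.5,217.5],.162),T([337,217.5],.162))
print("head +x/-x",T([316,120.5],.1615),T([316,235.75],.1625))
plan([.4601,-.1221,.137],244)
E
```

```text
tang -x edge L/R [-6.26097576 37.38696298] [ 6.82774666 37.37847602]
slot under -x edge [-6.91524523 34.40001868] [ 7.74290791 34.39004758]
slot under -x edge [-6.98649346 34.04678181] [ 7.81921175 34.03671033]
slot top +x edge [-7.34011676 64.47141443] [ 7.45771236 64.46261148]
slot top -x edge [-8.33423699 33.83257937] [ 8.61096695 33.8208761 ]
head +x/-x [6.42281371e-02 7.19649893e+01] [ 0.03070648 26.22798183]
tcp [ 0.4593 -0.1219  0.1559] phi -115.84 tilt [ 5.0e-04 -1.0e+00 -1.3e-03] j [  4.8  11.2 -25.5  -0.  -53.3  59.4] 
shift [-0.0002  0.0189  0.0009] turn_y 0.16 (shift axes before turn)
```

Emit:
jog_arm(
  series=[
    [[-0.0001, 0, 0.0023], [0, 0.2, 0], 0.0],
    [[0, 0.02, 0], [0, 0, 0], 0.0],
    [[0, 0.02, 0], [0, 0, 0], 0.0],
    [[0, 0.01, 0], [0, 0, 0], 0.0],
    [[0, 0, 0], [0, 0, 0], 0.0],
    [[0, 0, 0], [0, 0, 0], 0.0],
  ],
)

```text
time_s: 9.93
tcp_pos: [0.4626, -0.123, 0.1073]
ee_rot: [[-0.44, 0.002, 0.898], [-0.898, -0.0, -0.44], [-0.001, -1.0, 0.001]]
wrist_force: [-0.4, 0.8, -2.2]
gripper_width: 0.154
```

```bash
python3 - <<'E'
from h import *
plan([.4601,-.1221,.088],244)
ci=camera_info("wrist");im=capture("wrist")[:,:,::-1];cv2.imwrite("pics/w4.png",im);np.save("w4.npy",ci,allow_pickle=True)
cv2.imwrite("pics/c4.png",cv2.resize(im[95:275,215:420],None,fx=3.2,fy=3.2,interpolation=cv2.INTER_CUBIC))
E
```

```text
tcp [ 0.4626 -0.123   0.1073] phi -116.12 tilt [-6.0e-04 -1.0e+00  1.5e-03] j [  4.6  15.  -28.8   0.  -46.   59.2] 
shift [ 0.0003  0.0193 -0.0026] turn_y -0.12 (shift axes before turn)
```

View pics/c4.png

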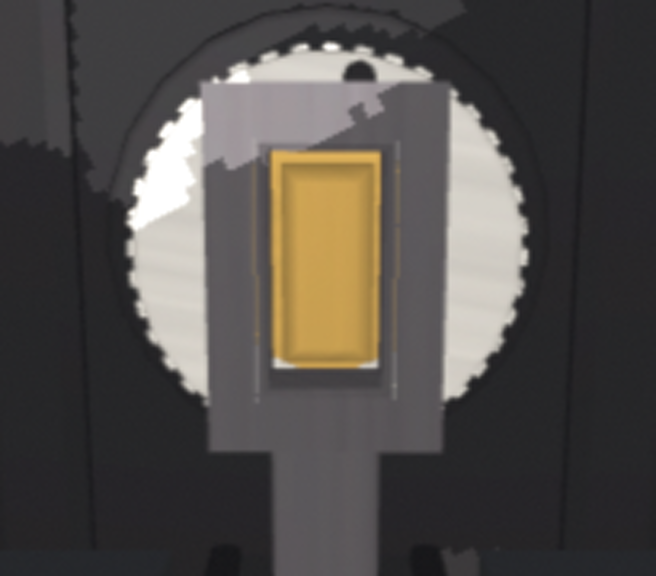

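The slot (crop cols 271–381, rows 152–368) surrounds the tang (281–377, 163–358). After allowing for height, the key needs about 1.2 mm towards -x and about 0.3 mm sideways.

Emit:
jog_arm(
  series=[
    [[0.0003, 0, -0.0012], [0, 0, 0], 0.0],
    [[0, 0.003, 0], [0, 0, 0], 0.0],
    [[0, 0.003, 0], [0, 0, 0], 0.0],
    [[0, 0.003, 0], [0, 0, 0], 0.0],
    [[0, 0, 0], [0, 0, 0], 0.0],
  ],
)

```text
time_s: 10.6
tcp_pos: [0.4604, -0.1227, 0.0972]
ee_rot: [[-0.441, -0.001, 0.898], [-0.898, -0.0, -0.441], [0.0, -1.0, -0.001]]
wrist_force: [-0.2, -0.0, -2.1]
gripper_width: 0.156
```

Emit:
jog_arm(
  series=[
    [[0, 0.002, 0], [0, 0, 0], 0.0],
    [[0, 0.002, 0], [0, 0, 0], 0.0],
    [[0, 0, 0], [0, 0, 0], 0.0],
  ],
)

```text
time_s: 10.98
tcp_pos: [0.4605, -0.1227, 0.0934]
ee_rot: [[-0.441, -0.0, 0.898], [-0.898, 0.0, -0.441], [0.0, -1.0, -0.0]]
wrist_force: [-0.2, -0.1, -1.5]
gripper_width: 0.156
```

Emit:
jog_arm(
  series=[
    [[0, 0.002, 0], [0, 0, 0], 0.0],
    [[0, 0.001, 0], [0, 0, 0], 0.0],
    [[0, 0, 0], [0, 0, 0], 0.0],
  ],
)

```text
time_s: 11.35
tcp_pos: [0.4606, -0.1227, 0.0905]
ee_rot: [[-0.441, -0.0, 0.898], [-0.898, -0.0, -0.441], [0.0, -1.0, -0.0]]
wrist_force: [-0.3, -0.8, -1.4]
gripper_width: 0.158
```

Emit:
jog_arm(
  series=[
    [[0, 0.001, 0], [0, 0, 0], 0.0],
    [[0, 0.001, 0], [0, 0, 0], 0.0],
    [[0, 0, 0], [0, 0, 0], 0.0],
  ],
)

```text
time_s: 11.72
tcp_pos: [0.4605, -0.1227, 0.0884]
ee_rot: [[-0.441, -0.0, 0.898], [-0.898, -0.0, -0.441], [0.0, -1.0, -0.0]]
wrist_force: [0.4, -0.5, -3.1]
gripper_width: 0.156
```

Emit:
jog_arm(
  series=[
    [[0, 0.001, 0], [0, 0, 0], 0.0],
    [[0, 0, 0], [0, 0, 0], 0.0],
    [[0, 0, 0], [0, 0, 0], 0.0],
  ],
)

```text
time_s: 12.1
tcp_pos: [0.4607, -0.1227, 0.088]
ee_rot: [[-0.44, 0.0, 0.898], [-0.898, -0.0, -0.44], [-0.0, -1.0, 0.0]]
wrist_force: [-1.0, 0.3, 3.0]
gripper_width: 0.156
```

Emit:
jog_arm(
  series=[
    [[0, 0, 0], [0, 0, 0], 0.02],
    [[0, 0, 0], [0, 0, 0], 0.03],
    [[0, 0, 0], [0, 0, 0], 0.03],
    [[0, 0, 0], [0, 0, 0], 0.03],
  ],
)

```text
time_s: 12.6
tcp_pos: [0.4607, -0.1227, 0.0875]
ee_rot: [[-0.441, 0.0, 0.898], [-0.898, -0.0, -0.441], [0.0, -1.0, 0.0]]
wrist_force: [-1.0, 0.4, -0.8]
gripper_width: 0.338
```

Emit:
jog_arm(
  series=[
    [[0, -0.01, 0], [0, 0, 0], 0.03],
    [[0, -0.02, 0], [0, 0, 0], 0.03],
    [[0, -0.03, 0], [0, 0, 0], 0.03],
    [[0, 0, 0], [0, 0, 0], 0.087],
    [[0, 0, 0], [0, 0, 0], 0.087],
  ],
)

```text
time_s: 13.22
tcp_pos: [0.4602, -0.1226, 0.1475]
ee_rot: [[-0.441, -0.0, 0.898], [-0.898, 0.0, -0.441], [-0.0, -1.0, -0.0]]
wrist_force: [-0.3, -0.2, 0.2]
gripper_width: 0.495
```

```bash
python3 - <<'E'
from h import *
plan([.505,-.144,.15],290)
ci=camera_info("wrist");im=capture("wrist")[:,:,::-1];cv2.imwrite("pics/w5.png",im);np.save("w5.npy",ci,allow_pickle=True)
yaw=np.radians(-26);ux=np.array([np.cos(yaw),np.sin(yaw),0]);uy=np.array([-np.sin(yaw),np.cos(yaw),0])
for O in([.505,-.144,0],):
  for L,z in((.023,.095),(.023,.109)):
    print(z,"head pred",proj(ci,[np.array(O)+a*L*ux+b*.015*uy+[0,0,z] for a in(1,-1) for b in(1,-1)]).round(1).tolist())
E
```

```text
tcp [ 0.4602 -0.1226  0.1475] phi -116.16 tilt [-3.e-04 -1.e+00 -2.e-04] j [  4.7  11.9 -26.1  -0.  -52.1  59.2] 
shift [-0.0005 -0.0025  0.0496] turn_y -46.16 (shift axes before turn)
0.095 head pred [[286.7, 121.5], [343.4, 121.3], [288.6, 207.0], [342.3, 206.8]]
0.109 head pred [[284.6, 121.1], [345.3, 120.9], [286.7, 212.2], [344.0, 212.0]]
```

View pics/w5.png

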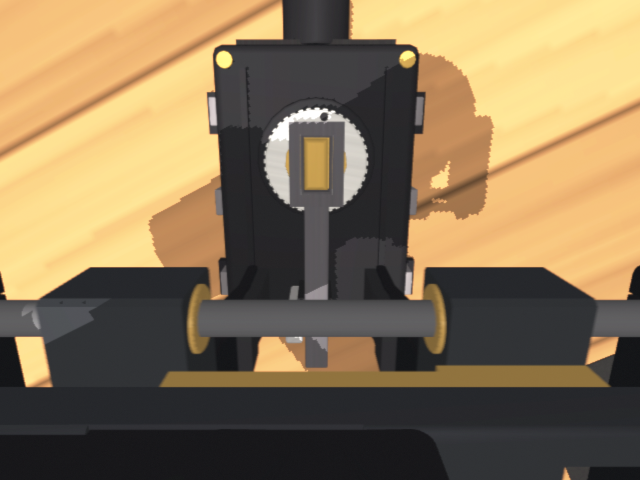

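The head is at cols 289–344, rows 122–208. That matches the seated prediction (287–343, 121–207), and the post sits beside the handle at left (293,300). Next is the ring.

Emit:
jog_arm(
  series=[
    [[0, -0.005, 0.025], [0, 0, 0], 0.087],
    [[-0.0003, 0, 0.0244], [0, 0, 0], 0.087],
    [[0, 0, 0], [0, -10, 0], 0.087],
    [[0, 0, 0], [0, -10, 0], 0.087],
    [[0, 0, 0], [0, -10, 0], 0.087],
    [[0, 0, 0], [0, -10, 0], 0.087],
    [[0, 0, 0], [0, -6.2, 0], 0.087],
    [[0, 0, 0], [0, 0, 0], 0.087],
    [[0, 0, 0], [0, 0, 0], 0.087],
  ],
)

```text
time_s: 14.4
tcp_pos: [0.5048, -0.1442, 0.152]
ee_rot: [[0.341, -0.001, 0.94], [-0.94, 0.0, 0.341], [-0.0, -1.0, -0.001]]
wrist_force: [-0.5, -0.4, 0.2]
gripper_width: 1.001
```

```bash
python3 - <<'E'
from h import *
plan([.5047,-.1441,.063],290);s=sense();print(s["moment"],s["gripper_width"])
E
```

```text
tcp [ 0.5048 -0.1442  0.152 ] phi -70.03 tilt [-4.0e-04 -1.0e+00 -1.2e-03] j [  1.8  16.1 -19.3  -0.  -54.6 108.2] 
shift [-0.0001  0.089   0.0001] turn_y -0.03 (shift axes before turn)
[-0.13983899  0.08797469 -0.02633658] 1.0012420120451198
```

Emit:
jog_arm(
  series=[
    [[0, 0.03, 0], [0, 0, 0], 0.087],
    [[0, 0.03, 0], [0, 0, 0], 0.087],
    [[0, 0.015, 0], [0, 0, 0], 0.087],
    [[0, 0.01, 0], [0, 0, 0], 0.087],
    [[0, 0.003, 0], [0, 0, 0], 0.087],
    [[0, 0, 0], [0, 0, 0], 0.087],
    [[0, 0, 0], [0, 0, 0], 0.087],
  ],
)

```text
time_s: 15.28
tcp_pos: [0.5057, -0.1442, 0.0653]
ee_rot: [[0.343, 0.002, 0.939], [-0.939, -0.0, 0.343], [0.001, -1.0, 0.001]]
wrist_force: [0.4, 0.4, -0.5]
gripper_width: 1.0
```

Emit:
jog_arm(
  series=[
    [[0, 0, 0], [0, 0, 0], 0.065],
    [[0, 0, 0], [0, 0, 0], 0.06],
    [[0, 0, 0], [0, 0, 0], 0.05],
    [[0, 0, 0], [0, 0, 0], 0.04],
    [[0, 0, 0], [0, 0, 0], 0.04],
    [[0, 0, 0], [0, 0, 0], 0.04],
  ],
)

```text
time_s: 16.02
tcp_pos: [0.5051, -0.1443, 0.0646]
ee_rot: [[0.343, 0.0, 0.939], [-0.939, -0.0, 0.343], [0.0, -1.0, 0.0]]
wrist_force: [-0.4, -0.4, 0.0]
gripper_width: 0.679
```

```bash
python3 - <<'E'
from h import *
plan([.5047,-.1441,.063],290);s=sense();print(s["moment"],s["gripper_width"],s["wrist_force"])
E
```

```text
tcp [ 0.5051 -0.1443  0.0646] phi -69.94 tilt [ 2.e-04 -1.e+00  1.e-04] j [  1.8  22.5 -25.1   0.  -42.4 108.3] 
shift [-0.0003  0.0016 -0.0004] turn_y 0.06 (shift axes before turn)
[-0.38348156  0.16402307  0.05552097] 0.6789768208199486 [-0.44036609 -0.35445023  0.04936257]
```

Emit:
jog_arm(
  series=[
    [[0, 0, 0], [0, 4, 0], 0.04],
    [[0, 0, 0], [0, 4, 0], 0.04],
    [[0, 0, 0], [0, 4, 0], 0.04],
    [[0, 0, 0], [0, 4, 0], 0.04],
    [[0, 0, 0], [0, 4, 0], 0.04],
    [[0, 0, 0], [0, 0, 0], 0.04],
  ],
)

```text
time_s: 16.77
tcp_pos: [0.5051, -0.1442, 0.0646]
ee_rot: [[0.002, 0.0, 1.0], [-1.0, -0.0, 0.002], [0.0, -1.0, 0.0]]
wrist_force: [0.7, 0.6, 0.7]
gripper_width: 0.679
```

```bash
cat > m.py <<'E'
from h import *
s=sense();R=s["ee_rot"];print("t",s["time_s"],"phi",np.degrees(np.arctan2(R[1,0],R[0,0])).round(2),"tcp",s["tcp_pos"].round(4),"M",s["moment"].round(3),"F",s["wrist_force"].round(2),"j6eff",s["effort"][5].round(3),"w",s["gripper_width"].round(4))
E
python3 m.py
```

```text
Traceback (most recent call last):
  File "m.py", line 2, in <module>
    s=sense();R=s["ee_rot"];print("t",s["time_s"],"phi",np.degrees(np.arctan2(R[1,0],R[0,0])).round(2),"tcp",s["tcp_pos"].round(4),"M",s["moment"].round(3),"F",s["wrist_force"].round(2),"j6eff",s["effort"][5].round(3),"w",s["gripper_width"].round(4))
                                                                                                                                                                                                                              ^^^^^^^^^^^^^^^^^^^^^^^^
AttributeError: 'float' object has no attribute 'round'
```

```bash
sed -i 's/s\["gripper_width"\].round(4)/round(s["gripper_width"],4)/' m.py && python3 m.py
```

```text
t 16.775 phi -89.9 tcp [ 0.5051 -0.1442  0.0646] M [-0.32   0.108 -0.048] F [0.73 0.58 0.74] j6eff -0.061 w 0.6789
```

Emit:
jog_arm(
  series=[
    [[0, 0, 0], [0, 2, 0], 0.04],
    [[0, 0, 0], [0, 2, 0], 0.04],
    [[0, 0, 0], [0, 1, 0], 0.04],
    [[0, 0, 0], [0, 0, 0], 0.04],
  ],
)

```text
time_s: 17.27
tcp_pos: [0.5051, -0.1442, 0.0646]
ee_rot: [[-0.087, 0.0, 0.996], [-0.996, -0.0, -0.087], [-0.0, -1.0, 0.0]]
wrist_force: [0.3, -1.4, 0.6]
gripper_width: 0.681
```

```bash
python3 m.py
```

```text
t 17.275 phi -94.96 tcp [ 0.5051 -0.1442  0.0646] M [-0.294  0.171  0.006] F [ 0.31 -1.37  0.59] j6eff -0.017 w 0.6806
```

Emit:
jog_arm(
  series=[
    [[0, 0, 0], [0, 1, 0], 0.04],
    [[0, 0, 0], [0, 1, 0], 0.04],
    [[0, 0, 0], [0, 0, 0], 0.04],
  ],
)

```text
time_s: 17.65
tcp_pos: [0.5052, -0.1442, 0.0646]
ee_rot: [[-0.121, 0.0, 0.993], [-0.993, 0.0, -0.121], [-0.0, -1.0, 0.0]]
wrist_force: [-0.5, -0.5, 1.5]
gripper_width: 0.683
```

```bash
python3 m.py
```

```text
t 17.65 phi -96.97 tcp [ 0.5052 -0.1442  0.0646] M [-0.403  0.202 -0.042] F [-0.51 -0.52  1.52] j6eff -0.015 w 0.6829
```

Emit:
jog_arm(
  series=[
    [[0, 0, 0], [0, 1, 0], 0.04],
    [[0, 0, 0], [0, 1, 0], 0.04],
    [[0, 0, 0], [0, 0.5, 0], 0.04],
  ],
)

```text
time_s: 18.02
tcp_pos: [0.5051, -0.1442, 0.0646]
ee_rot: [[-0.165, 0.0, 0.986], [-0.986, -0.0, -0.165], [0.0, -1.0, 0.0]]
wrist_force: [0.2, -0.4, 1.3]
gripper_width: 0.683
```

```bash
python3 m.py
```

```text
t 18.025 phi -99.48 tcp [ 0.5051 -0.1442  0.0646] M [-0.367  0.161  0.148] F [ 0.22 -0.37  1.3 ] j6eff -0.091 w 0.6832
```

Emit:
jog_arm(
  series=[
    [[0, 0, 0], [0, 1, 0], 0.04],
    [[0, 0, 0], [0, 1, 0], 0.04],
    [[0, 0, 0], [0, 0.5, 0], 0.04],
  ],
)

```text
time_s: 18.4
tcp_pos: [0.5051, -0.1442, 0.0646]
ee_rot: [[-0.208, 0.0, 0.978], [-0.978, 0.0, -0.208], [-0.0, -1.0, 0.0]]
wrist_force: [0.0, -1.4, 1.1]
gripper_width: 0.685
```

```bash
python3 m.py
```

```text
t 18.4 phi -101.98 tcp [ 0.5051 -0.1442  0.0646] M [-0.356  0.125  0.149] F [ 0.03 -1.42  1.12] j6eff -0.091 w 0.6848
```

Emit:
jog_arm(
  series=[
    [[0, 0, 0], [0, 1, 0], 0.04],
    [[0, 0, 0], [0, 1, 0], 0.04],
    [[0, 0, 0], [0, 0.5, 0], 0.04],
  ],
)

```text
time_s: 18.77
tcp_pos: [0.5051, -0.1442, 0.0646]
ee_rot: [[-0.25, 0.0, 0.968], [-0.968, 0.0, -0.25], [-0.0, -1.0, 0.0]]
wrist_force: [-0.8, -0.1, 1.9]
gripper_width: 0.683
```

```bash
python3 m.py
```

```text
t 18.775 phi -104.48 tcp [ 0.5051 -0.1442  0.0646] M [-0.236  0.099  0.143] F [-0.76 -0.12  1.89] j6eff -0.091 w 0.6826
```

Emit:
jog_arm(
  series=[
    [[0, 0, 0], [0, 1, 0], 0.04],
    [[0, 0, 0], [0, 1, 0], 0.04],
    [[0, 0, 0], [0, 0.5, 0], 0.04],
  ],
)

```text
time_s: 19.15
tcp_pos: [0.5051, -0.1442, 0.0646]
ee_rot: [[-0.292, 0.0, 0.956], [-0.956, 0.0, -0.292], [-0.0, -1.0, 0.0]]
wrist_force: [0.5, -1.2, 2.4]
gripper_width: 0.681
```

```bash
python3 m.py
```

```text
t 19.15 phi -106.98 tcp [ 0.5051 -0.1442  0.0646] M [-0.239  0.106  0.084] F [ 0.5  -1.18  2.38] j6eff -0.091 w 0.6805
```

Emit:
jog_arm(
  series=[
    [[0, 0, 0], [0, 1, 0], 0.04],
    [[0, 0, 0], [0, 1, 0], 0.04],
    [[0, 0, 0], [0, 0.5, 0], 0.04],
  ],
)

```text
time_s: 19.52
tcp_pos: [0.5051, -0.1442, 0.0646]
ee_rot: [[-0.333, 0.0, 0.943], [-0.943, 0.0, -0.333], [-0.0, -1.0, 0.0]]
wrist_force: [0.0, -0.5, 2.8]
gripper_width: 0.683
```

```bash
python3 m.py
```

```text
t 19.525 phi -109.48 tcp [ 0.5051 -0.1442  0.0646] M [-0.3    0.109  0.141] F [ 0.01 -0.52  2.76] j6eff -0.091 w 0.6834
```

Emit:
jog_arm(
  series=[
    [[0, 0, 0], [0, 1, 0], 0.04],
    [[0, 0, 0], [0, 1, 0], 0.04],
    [[0, 0, 0], [0, 0.5, 0], 0.04],
  ],
)

```text
time_s: 19.9
tcp_pos: [0.5051, -0.1441, 0.0646]
ee_rot: [[-0.374, 0.0, 0.927], [-0.927, 0.0, -0.374], [-0.0, -1.0, 0.0]]
wrist_force: [0.0, -0.6, 3.0]
gripper_width: 0.68
```

```bash
python3 m.py
```

```text
t 19.9 phi -111.98 tcp [ 0.5051 -0.1441  0.0646] M [-0.193  0.113  0.061] F [ 0.02 -0.57  2.97] j6eff -0.091 w 0.6804
```

Emit:
jog_arm(
  series=[
    [[0, 0, 0], [0, 1, 0], 0.04],
    [[0, 0, 0], [0, 1, 0], 0.04],
    [[0, 0, 0], [0, 0.5, 0], 0.04],
  ],
)

```text
time_s: 20.27
tcp_pos: [0.5051, -0.1442, 0.0646]
ee_rot: [[-0.414, 0.0, 0.91], [-0.91, 0.0, -0.414], [-0.0, -1.0, 0.0]]
wrist_force: [-0.5, -0.5, 2.3]
gripper_width: 0.685
```

```bash
python3 m.py
```

```text
t 20.275 phi -114.48 tcp [ 0.5051 -0.1442  0.0646] M [-0.154  0.15   0.119] F [-0.5  -0.53  2.27] j6eff -0.091 w 0.6846
```

Emit:
jog_arm(
  series=[
    [[0, 0, 0], [0, 1, 0], 0.04],
    [[0, 0, 0], [0, 1, 0], 0.04],
    [[0, 0, 0], [0, 0.5, 0], 0.04],
  ],
)

```text
time_s: 20.65
tcp_pos: [0.5051, -0.1441, 0.0646]
ee_rot: [[-0.454, 0.0, 0.891], [-0.891, 0.0, -0.454], [-0.0, -1.0, 0.0]]
wrist_force: [0.4, -0.7, 2.7]
gripper_width: 0.679
```

```bash
python3 m.py
```

```text
t 20.65 phi -116.98 tcp [ 0.5051 -0.1441  0.0646] M [-0.052  0.16   0.111] F [ 0.4  -0.7   2.73] j6eff -0.091 w 0.6795
```

Emit:
jog_arm(
  series=[
    [[0, 0, 0], [0, 1, 0], 0.04],
    [[0, 0, 0], [0, 1, 0], 0.04],
    [[0, 0, 0], [0, 0.5, 0], 0.04],
  ],
)

```text
time_s: 21.02
tcp_pos: [0.5051, -0.1442, 0.0646]
ee_rot: [[-0.492, 0.0, 0.871], [-0.871, -0.0, -0.492], [-0.0, -1.0, 0.0]]
wrist_force: [0.9, -0.4, 2.0]
gripper_width: 0.681
```

```bash
python3 m.py
```

```text
t 21.025 phi -119.48 tcp [ 0.5051 -0.1442  0.0646] M [-0.056  0.125  0.163] F [ 0.94 -0.42  2.03] j6eff -0.091 w 0.6813
```

Emit:
jog_arm(
  series=[
    [[0, 0, 0], [0, 1, 0], 0.04],
    [[0, 0, 0], [0, 1, 0], 0.04],
    [[0, 0, 0], [0, 0.5, 0], 0.04],
  ],
)

```text
time_s: 21.4
tcp_pos: [0.5051, -0.1442, 0.0645]
ee_rot: [[-0.53, 0.0, 0.848], [-0.848, 0.0, -0.53], [-0.0, -1.0, 0.0]]
wrist_force: [0.1, -0.2, 2.3]
gripper_width: 0.683
```

```bash
python3 m.py
```

```text
t 21.4 phi -121.98 tcp [ 0.5051 -0.1442  0.0645] M [0.017 0.042 0.103] F [ 0.12 -0.2   2.33] j6eff -0.091 w 0.6832
```

Emit:
jog_arm(
  series=[
    [[0, 0, 0], [0, 1, 0], 0.04],
    [[0, 0, 0], [0, 1, 0], 0.04],
    [[0, 0, 0], [0, 0.5, 0], 0.04],
  ],
)

```text
time_s: 21.78
tcp_pos: [0.5052, -0.1441, 0.0646]
ee_rot: [[-0.566, 0.0, 0.824], [-0.824, 0.0, -0.566], [-0.0, -1.0, 0.0]]
wrist_force: [0.1, 0.1, 2.1]
gripper_width: 0.682
```

```bash
python3 m.py
```

```text
t 21.775 phi -124.48 tcp [ 0.5052 -0.1441  0.0646] M [0.069 0.114 0.098] F [0.07 0.06 2.1 ] j6eff -0.091 w 0.6817
```

Emit:
jog_arm(
  series=[
    [[0, 0, 0], [0, 1, 0], 0.04],
    [[0, 0, 0], [0, 1, 0], 0.04],
    [[0, 0, 0], [0, 0.5, 0], 0.04],
  ],
)

```text
time_s: 22.15
tcp_pos: [0.5051, -0.1441, 0.0646]
ee_rot: [[-0.602, 0.0, 0.799], [-0.799, 0.0, -0.602], [-0.0, -1.0, 0.0]]
wrist_force: [1.4, 0.2, 4.7]
gripper_width: 0.68
```

```bash
python3 m.py
```

```text
t 22.15 phi -126.98 tcp [ 0.5051 -0.1441  0.0646] M [ 0.151 -0.013  0.153] F [1.42 0.25 4.68] j6eff -0.091 w 0.6805
```

Emit:
jog_arm(
  series=[
    [[0, 0, 0], [0, 1, 0], 0.04],
    [[0, 0, 0], [0, 1, 0], 0.04],
    [[0, 0, 0], [0, 0.5, 0], 0.04],
  ],
)

```text
time_s: 22.52
tcp_pos: [0.5052, -0.1441, 0.0646]
ee_rot: [[-0.636, 0.0, 0.772], [-0.772, 0.0, -0.636], [-0.0, -1.0, 0.0]]
wrist_force: [-0.5, 1.3, 3.3]
gripper_width: 0.685
```

```bash
python3 m.py
```

```text
t 22.525 phi -129.48 tcp [ 0.5052 -0.1441  0.0646] M [ 0.187 -0.007  0.087] F [-0.52  1.26  3.33] j6eff -0.091 w 0.6849
```

Emit:
jog_arm(
  series=[
    [[0, 0, 0], [0, 1, 0], 0.04],
    [[0, 0, 0], [0, 1, 0], 0.04],
    [[0, 0, 0], [0, 0.5, 0], 0.04],
  ],
)

```text
time_s: 22.9
tcp_pos: [0.5052, -0.1442, 0.0646]
ee_rot: [[-0.669, 0.0, 0.743], [-0.743, 0.0, -0.669], [-0.0, -1.0, 0.0]]
wrist_force: [0.5, 1.6, 2.0]
gripper_width: 0.684
```

```bash
python3 m.py
```

```text
t 22.9 phi -131.98 tcp [ 0.5052 -0.1442  0.0646] M [ 0.246 -0.043  0.11 ] F [0.5  1.63 2.03] j6eff -0.091 w 0.6837
```

Emit:
jog_arm(
  series=[
    [[0, 0, 0], [0, 1, 0], 0.04],
    [[0, 0, 0], [0, 1, 0], 0.04],
  ],
)

```text
time_s: 23.15
tcp_pos: [0.5051, -0.1442, 0.0645]
ee_rot: [[-0.695, 0.0, 0.719], [-0.719, 0.0, -0.695], [-0.0, -1.0, 0.0]]
wrist_force: [0.4, 0.3, 2.2]
gripper_width: 0.681
```

```bash
python3 m.py
```

```text
t 23.15 phi -134.01 tcp [ 0.5051 -0.1442  0.0645] M [ 0.37  -0.089  0.075] F [0.42 0.26 2.23] j6eff -0.031 w 0.6805
```

Emit:
jog_arm(
  series=[
    [[0, 0, 0], [0, 1, 0], 0.04],
    [[0, 0, 0], [0, 1, 0], 0.04],
    [[0, 0, 0], [0, 0.5, 0], 0.04],
  ],
)

```text
time_s: 23.52
tcp_pos: [0.5052, -0.1441, 0.0646]
ee_rot: [[-0.725, 0.0, 0.689], [-0.689, -0.0, -0.725], [-0.0, -1.0, 0.0]]
wrist_force: [0.4, 0.8, 2.6]
gripper_width: 0.683
```

```bash
python3 m.py
```

```text
t 23.525 phi -136.45 tcp [ 0.5052 -0.1441  0.0646] M [ 0.37  -0.082  0.238] F [0.44 0.8  2.6 ] j6eff -0.231 w 0.6825
```

Emit:
jog_arm(
  series=[
    [[0, 0, 0], [0, 0.5, 0], 0.04],
    [[0, 0, 0], [0, 0, 0], 0.04],
  ],
)

```text
time_s: 23.78
tcp_pos: [0.5051, -0.1441, 0.0646]
ee_rot: [[-0.731, 0.0, 0.683], [-0.683, -0.0, -0.731], [-0.0, -1.0, 0.0]]
wrist_force: [0.8, 1.7, 3.0]
gripper_width: 0.68
```

```bash
python3 m.py
```

```text
t 23.775 phi -136.94 tcp [ 0.5051 -0.1441  0.0646] M [ 0.36  -0.118  0.244] F [0.75 1.72 2.97] j6eff -0.267 w 0.6798
```

Emit:
jog_arm(
  series=[
    [[0, 0, 0], [0, 0.5, 0], 0.04],
    [[0, 0, 0], [0, 0.5, 0], 0.04],
    [[0, 0, 0], [0, 0, 0], 0.04],
  ],
)

```text
time_s: 24.15
tcp_pos: [0.5051, -0.1442, 0.0646]
ee_rot: [[-0.742, 0.0, 0.67], [-0.67, -0.0, -0.742], [-0.0, -1.0, 0.0]]
wrist_force: [0.4, 2.3, 3.3]
gripper_width: 0.681
```

```bash
python3 m.py
```

```text
t 24.15 phi -137.93 tcp [ 0.5051 -0.1442  0.0646] M [ 0.401 -0.06   0.444] F [0.44 2.33 3.29] j6eff -0.464 w 0.6809
```

Emit:
jog_arm(
  series=[
    [[0, 0, 0], [0, 0.5, 0], 0.04],
    [[0, 0, 0], [0, 0.5, 0], 0.04],
    [[0, 0, 0], [0, 0, 0], 0.04],
  ],
)

```text
time_s: 24.52
tcp_pos: [0.5051, -0.1442, 0.0646]
ee_rot: [[-0.754, 0.0, 0.657], [-0.657, -0.0, -0.754], [0.0, -1.0, 0.0]]
wrist_force: [0.9, 1.6, 3.6]
gripper_width: 0.682
```

```bash
python3 m.py
```

```text
t 24.525 phi -138.93 tcp [ 0.5051 -0.1442  0.0646] M [ 0.395 -0.068  0.646] F [0.91 1.59 3.63] j6eff -0.665 w 0.682
```

Emit:
jog_arm(
  series=[
    [[0, 0, 0], [0, 0.7, 0], 0.04],
    [[0, 0, 0], [0, 0, 0], 0.04],
    [[0, 0, 0], [0, 0, 0], 0.04],
    [[0, 0, 0], [0, 0, 0], 0.04],
  ],
)

```text
time_s: 25.02
tcp_pos: [0.5051, -0.1442, 0.0646]
ee_rot: [[-0.762, 0.0, 0.648], [-0.648, -0.0, -0.762], [-0.0, -1.0, 0.0]]
wrist_force: [0.9, 2.3, 2.8]
gripper_width: 0.679
```

```bash
python3 m.py
```

```text
t 25.025 phi -139.63 tcp [ 0.5051 -0.1442  0.0646] M [ 0.485 -0.095  0.857] F [0.88 2.34 2.8 ] j6eff -0.838 w 0.6793
```

The torque is 0.84 N m and has been held for about 0.4 s. Now I'll let go and rise straight up.

Emit:
jog_arm(
  series=[
    [[0, 0, 0], [0, 0, 0], 0.087],
    [[0, 0, 0], [0, 0, 0], 0.087],
    [[0, 0, 0], [0, 0, 0], 0.087],
    [[0, 0, 0], [0, 0, 0], 0.087],
    [[0, -0.01, 0], [0, 0, 0], 0.087],
    [[0, -0.03, 0], [0, 0, 0], 0.087],
    [[0, -0.04, 0], [0, 0, 0], 0.087],
    [[0, -0.04, 0], [0, 0, 0], 0.087],
    [[0, -0.04, -0.04], [0, 0, 0], 0.087],
    [[0, 0, 0], [0, 0, 0], 0.087],
  ],
)

```text
time_s: 26.28
tcp_pos: [0.4799, -0.1128, 0.2291]
ee_rot: [[-0.761, 0.009, 0.649], [-0.649, 0.0, -0.761], [-0.007, -1.0, 0.005]]
wrist_force: [0.7, -0.3, -0.9]
gripper_width: 1.001
```

```bash
python3 m.py && python3 - <<'E'
from h import *
ci=camera_info("wrist");im=capture("wrist")[:,:,::-1];cv2.imwrite("pics/w6.png",im)
O=np.array([.505,-.144,0])
for y in(-26,-29):
    a=np.radians(y);ux=np.array([np.cos(a),np.sin(a),0]);uy=np.array([-np.sin(a),np.cos(a),0])
    print(y,proj(ci,[O+i*.023*ux+j*.015*uy+[0,0,.095] for i in(1,-1) for j in(1,-1)]+[O-.126*ux+[0,0,.095]]).round(1).tolist())
E
```

```text
t 26.275 phi -139.53 tcp [ 0.4799 -0.1128  0.2291] M [-0.05   0.08   0.029] F [ 0.68 -0.28 -0.89] j6eff -0.08 w 1.0014
-26 [[288.3, 148.6], [325.4, 132.0], [313.2, 204.5], [349.2, 189.0], [379.9, 310.0]]
-29 [[289.4, 147.0], [327.3, 132.4], [311.3, 204.1], [348.1, 190.5], [372.4, 312.7]]
```

View pics/w6.png

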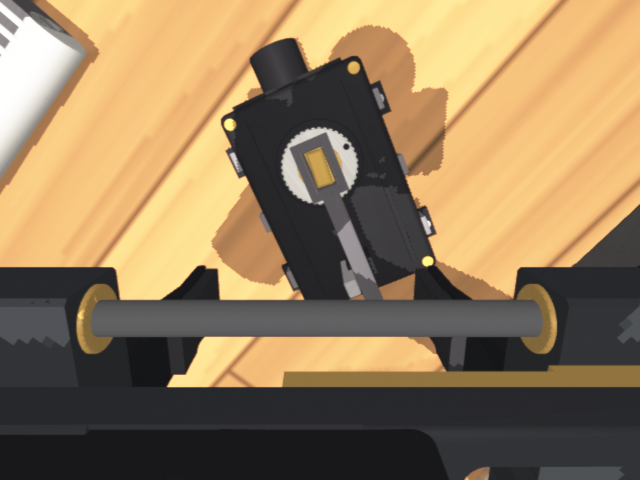

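The key is still seated with its head at the predicted corners, and the handle lies beside the post. The ring's dot has moved to (346,147), and the gripper is clear of everything.

```bash
python3 -c "
from station import *
print(finish_job())"
```

```text
the job is handed in; nothing more can be done
None
```

I set the smallest holding key down fully over the tang, with its handle on the ledge beside the stop post. I then turned the lock ring about 70° clockwise in one stroke, until the torque reached 0.84 N m. I held it there for about 0.4 s, let go and handed the job in after about 26 s on the robot's clock, against the 72 s limit. No verdict was given.

- **Key:** when I released it, the head in the image matched the seated position to about 2 px, with no sideways force on the way down. In the last picture it was still there, released, with its handle along the post.
- **Torque:** the ring's drag was steady, then rose by about 0.2 N m per degree from about 65° of turn. At the end the wrist moment read 0.86 N m and the joint 6 effort 0.84 N m. That works out to about 8–9 N on the post, against the limits of 5 and 15 N, but I did not measure that force directly.
- **Not measured directly:** the barrel angle and the ring's position after release. The pictures show the barrel still close to its setting and the ring's dot well round from its start.
- **Disagreements:** lowering the key, the arm went about 1.2 mm too far; I corrected this before the key went on. One effort reading during the ring stroke dipped to 0.03 N m, just before the torque began to rise.
- **Other things on the bench:** I never went near them, and I did not check their positions again.

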